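# Stack the drive collar, spacer and end washer on the finishing machine's wheel arbor

## Task

Build up the wheel arbor of the shoe finishing machine that stands upright in the blue bench stand: thread on the large steel drive collar first, then the brass spacer, then the small copper end washer, each lying flat and fully home before the next one goes on. The collar only goes home when its keyway drops over the brass key low on the arbor, so feel for the key by turning the collar under light hand pressure; do not force or hammer any ring on, and leave everything else on the bench where it lies.

Things in the scene. Friction and masses are not known exactly. Their poses are not given: they have to be found in the camera images.
- seat (a point): Point on the vertical axis of the arbor, which is clamped upright in the blue bench stand (both fixed): centre of the upper face of its dark flange, 70 mm across, 70 mm above the bench, where the collar lands. z up; x points to the stand's far side. From here up the arbor is 36 mm in diameter for 19 mm, then 20 mm up to 33 mm, then 14 mm up to 58 mm; each seat ends in a chamfer.
- key_level (a point): Point on the arbor's axis 12 mm above the flange, level with the flat top of the brass key: 6 mm wide, standing 5 mm out of the 36 mm seat from the flange up to here. The key points to the far side, within 0.6 rad either way of this point's x axis; its angle is not measured. The collar is centred by 7 mm of seat before it meets the key. The arbor does not turn under light pressure.
- nose (a point): Centre of the arbor's upper end, 58 mm above the flange: the end of the 14 mm threaded nose, chamfered 2 mm.
- collar_mid (a point): Steel drive collar, loose, lying flat on the dark green mat (4 mm thick): outside diameter 62 mm, height 20 mm, bore 38 mm, with one keyway 8 mm wide cut through its full height into the bore, out to 24 mm from the axis. It fits either way up. Mass about 0.3 kg. The point is its centre, half-way up; z is its axis, and the keyway lies at its +x side.
- spacer_mid (a point): Brass spacer ring, loose, lying flat: outside diameter 50 mm, height 14 mm, plain round bore 22 mm, for the 20 mm seat. The point is its centre, half-way up; z is its axis.
- washer_mid (a point): Copper-coloured end washer, loose, lying flat: outside diameter 38 mm, height 10 mm, plain round bore 16 mm, for the 14 mm seat. The point is its centre, half-way up; z is its axis.
- nut: Dark hexagon nut, 25 mm across corners, 11 mm high, lying on the mat; origin under its centre. To be left alone.
- old_shim: Rusty worn shim, 42 mm across, 4 mm thick; origin under its centre. Not part of the job, to be left alone.
- hammer: Shoemaker's hammer with a pale wooden handle, about 270 mm long, lying on the bench; origin near its middle. To be left alone.
- driver: Screwdriver with a red handle, 200 mm long, lying on the bench. To be left alone.
- polish: Flat round polish tin, red lid, 71 mm across and 23 mm high. To be left alone.
- brush: Wooden shoe brush, 150 by 48 by 40 mm, bristles down. To be left alone.
- glue: White glue bottle with a red cap, 60 mm across, 170 mm high, standing. To be left alone.

How it is judged:
On the way, in this order (a step that is already met when the one before it is completed fails the run):
1. the steel collar is fully home on the flange, its keyway over the key (z of collar_mid in the frame of seat below 0.012 m and horizontal distance between collar_mid and seat below 0.004 m and angle between the z axis of collar_mid and the z axis of seat, either way round below 0.08 rad), for 0.2 s.
2. the brass spacer lies fully home on the collar (z of spacer_mid in the frame of seat below 0.029 m and horizontal distance between spacer_mid and seat below 0.004 m and angle between the z axis of spacer_mid and the z axis of seat, either way round below 0.1 rad), for 0.2 s.
3. the copper washer lies fully home on the spacer (z of washer_mid in the frame of seat below 0.041 m and horizontal distance between washer_mid and seat below 0.004 m and angle between the z axis of washer_mid and the z axis of seat, either way round below 0.12 rad), for 0.2 s.
At the end, for the whole second after the job is handed in: All three rings are released and at rest on the arbor: collar flat on the flange with its keyway over the key, spacer flat on the collar, washer flat on the spacer, each within 2 mm of fully down and within 4 mm of the arbor's axis (all of step 1 and all of step 2 and all of step 3); the robot touches nothing.
It fails at once if a ring is forced: it bears on the arbor or stand with more than 50 N (contact force between any of collar, spacer, washer and stand above 50 N).
It fails at once if a bystander is moved by more than 20 mm (distance of any of nut, old_shim, hammer, driver, polish, brush, glue from where it was at the start of the episode above 0.02 m).
It fails at once if a ring is threaded on while the one that belongs below it is not home ((horizontal distance between spacer_mid and seat below 0.004 m and z of spacer_mid in the frame of seat below 0.055 m and z of collar_mid in the frame of seat above 0.014 m) or (horizontal distance between washer_mid and seat below 0.004 m and z of washer_mid in the frame of seat below 0.055 m and z of spacer_mid in the frame of seat above 0.031 m)).
It also fails if it takes over 72 s, if anything falls off the work surface, if the arm or the gripper's body presses on something with over 40 N, if the wrist force passes 120 N, or if a joint passes its speed limit or range.

## Robot

A 6-joint arm with a two-finger parallel gripper is mounted at the origin on the work surface. World frame = base frame: x ahead of the robot, y to its left, z up, the work surface at z = 0. Lengths are in m, angles in rad, forces in N, time in s.
With the tool pointing down it reaches from about 0.375 to 0.9 m from the base axis. Payload 3.1 kg.
Tool frame: the origin (TCP) lies between the finger pads; the fingertips stand 19 mm ahead of it and the grasp point (between the pads) is the TCP; z points along the fingers, y is the direction in which the jaws open and shut (so a half turn about z gives the same grasp; the last joint's range is limited). The gripper opens to 87 mm and grips with 3 to 60 N. Pads are 19 mm wide; open, the fingers measure 117 mm over their backs; the gripper's body (75 mm by 190 mm) begins 51 mm behind the grasp point.
Start: joints at [0.927, 0.527, 1.433, -0, 1.181, -0.178], TCP at [0.28, 0.559, 0.242] pointing down, gripper open.
Joint ranges: [-3.08, 3.08], [-0.75, 2.2], [0.22, 2.44], [-1.43, 4.57], [0, 2.65], [-2.85, 2.85]. Speed limits (rad/s): [2.79, 2.79, 3.14, 3.14, 3.14, 3.14].

## Interface

Orientations are given as a unit quaternion [x, y, z, w].
In Python, from rig import robot gives the robot as it stands.
- The arm moves only by the tool apply_moves, never from a script. Its argument "series" is a list of rows, each a list of 7 numbers: the shift along the tool's x, y, z in cm, then the turn, a rotation vector about the tool's x, y, z in degrees, then the opening, from 0 (shut) to 1 (fully open). In form: [[dx, dy, dz, rx, ry, rz, grip], ...]. A call has 1 to 5 rows; each row is the pose to reach, as a shift and turn from the pose commanded when the call began, along the tool's axes at that moment; what a row does not reach only later rows make up. A row lasts 1/12 s, in which the tool goes at most 41.7 mm and 7.16 degrees, less where a joint would pass 70% of its speed; a pose out of reach is approached as far as the arm can. A call with a gripper value outside its range is refused whole. The fingers move at their own pace and stop on an object; "newtons" is the grip in N (left out, the last holds). Time passes only in rows, so rows that repeat a pose let the fingers close. It gives the time, the measured TCP pose, the force and the opening at its end, in the units of the state.
- robot.get_obs(): the state, without advancing time (a new reading comes with each control period).
- robot.camera(name): name is "scene" or "top" or "wrist"; returns the picture (384x512x3 uint8, red, green, blue); there is no depth.
- robot.camera_params(name): a dict with "mtx" (3x3 intrinsics, pixels), "origin" and "rotation" of the camera in the world. Camera axes: x right, y down, z forward; pixel columns grow to the right and rows downward; lengths in m; the calibration is good to about 2 mm. A picture is of the moment at which its call begins: read the wrist's pose just before it. camera_params takes no time and is no camera call; for the wrist camera it gives the pose at the moment of the call.
- robot.hand_in(): hands the job in, once; it reports no verdict.
The state is a dict: "time": time; "q": joint angles; "joint_velocities": joint speeds; "joint_torque": joint torques, N m; "position": TCP position; "tool_rot": TCP orientation; "ft_force": force on the tool from outside, world axes, zero at the start; "moment": the same for the moment, N m; "grip_width": finger opening in m.
Only numpy, scipy, OpenCV 4.12 (cv2) and the standard library are available. Lean on these libraries where they do the work, as an engineer would, in place of code of your own. Each camera call takes 0.05 s, during which the arm holds its last target. There are 200 camera calls.

## Working session

There is one attempt and no reset: what is moved stays moved. The work goes in short steps, Python scripts to look and compute and a tool call to move; the robot and the scene stay as the last step left them, time stands still between calls to the robot, and variables do not carry over. Pictures are saved under pics/ and viewed, about 8 in all and at most 12, crops included, and the job is handed in when it is done.

Besides the shell and the picture viewer there is one more tool, called by a JSON object that holds its "op" and its "data". apply_moves: Moves the arm, as the interface text tells. Its arguments: {"type":"object","properties":{"series":{"type":"array"},"newtons":{"type":"number"}},"required":["series"]}

```bash
ls; mkdir -p pics
python3 - <<'E'
from rig import robot
import cv2
for n in("scene","top"):
    cv2.imwrite(f"pics/{n}0.png",cv2.resize(robot.camera(n)[:,:,::-1],(800,600),interpolation=cv2.INTER_CUBIC))
    print(n,robot.camera_params(n))
print(robot.camera_params("wrist")); print(robot.get_obs())
E
```

```text
pics
scene {'mtx': array([[414.56045806,   0.        , 254.69181515],
       [  0.        , 414.56045806, 188.84349892],
       [  0.        ,   0.        ,   1.        ]]), 'origin': array([ 1.18775979, -0.48361912,  1.05713658]), 'rotation': array([ 0.8441924 ,  0.41800973, -0.1574664 , -0.29632986])}
top {'mtx': array([[451.02558268,   0.        , 255.89489194],
       [  0.        , 451.02558268, 189.96657468],
       [  0.        ,   0.        ,   1.        ]]), 'origin': array([ 0.437578  , -0.03702829,  1.69352443]), 'rotation': array([-0.70212489,  0.71127152, -0.02257824,  0.02456999])}
{'mtx': array([[330.11077987,   0.        , 253.27821879],
       [  0.        , 330.11077987, 185.49313541],
       [  0.        ,   0.        ,   1.        ]]), 'origin': array([0.21936027, 0.58844886, 0.38534058]), 'rotation': array([0.8442922 , 0.52095966, 0.06517594, 0.10734903])}
{'time': 0.1, 'q': array([ 9.27502238e-01,  5.28398131e-01,  1.43379112e+00, -2.18058037e-05,
        1.18140458e+00, -1.78526439e-01]), 'joint_velocities': array([ 4.54851655e-05, -2.80486260e-03, -8.75533371e-04,  2.42773159e-03,
       -4.79185350e-04, -1.34498604e-04]), 'joint_torque': array([ 1.93249157e-04, -4.40983844e+01, -1.77149624e+01,  6.34913309e-02,
        5.33660059e-02, -5.66924120e-05]), 'position': array([0.27974103, 0.55819039, 0.24064875]), 'tool_rot': array([ 2.30293771e-01,  9.73120639e-01, -9.21327886e-04, -3.90437248e-04]), 'ft_force': array([-0.86671405, -0.70849742, -0.16935423]), 'moment': array([ 0.01800258, -0.01083399,  0.03855441]), 'grip_width': 0.08706113822175142}
```

View pics/top0.png

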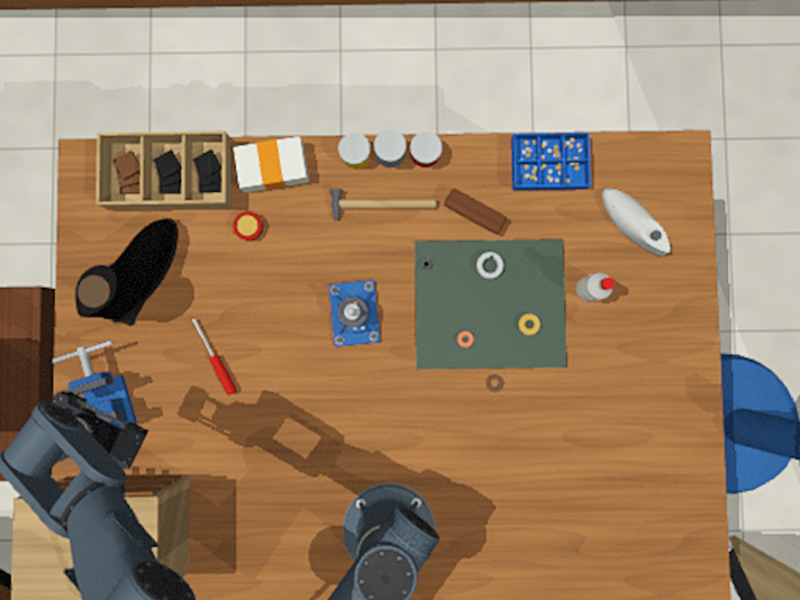

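View pics/scene0.png

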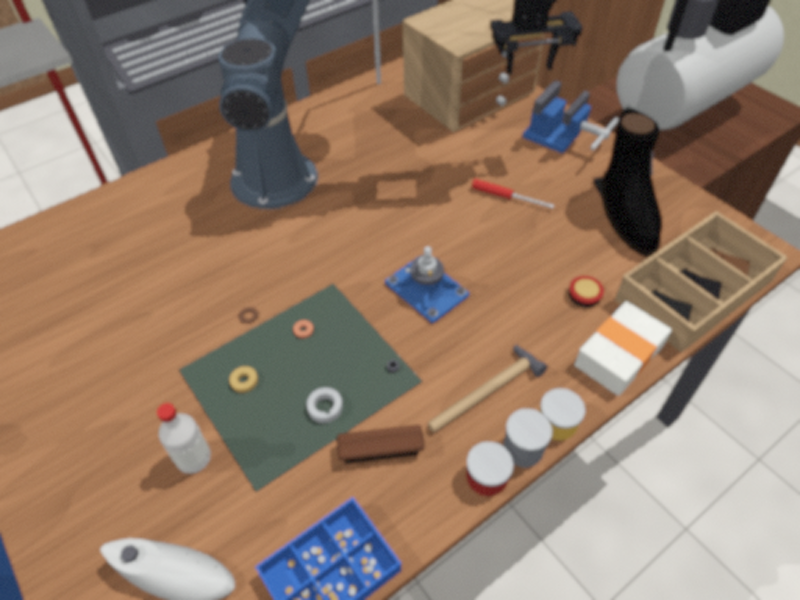

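The top view shows the stand at about (352,312), collar (490,264), spacer (529,324) and washer (465,339), all in the 800x600 picture. The scene view agrees with that layout. Next I'll enlarge that area.

```bash
cat > h.py <<'E'
from rig import robot
import numpy as np, cv2
from scipy.spatial.transform import Rotation as R
def pix(name,u,v,z,p=None):
    p=p or robot.camera_params(name)
    d=R.from_quat(p["rotation"]).apply(np.linalg.solve(p["mtx"],[u,v,1])); o=p["origin"]
    return o+d*(z-o[2])/d[2]
def proj(name,X,p=None):
    p=p or robot.camera_params(name)
    c=R.from_quat(p["rotation"]).inv().apply(np.array(X)-p["origin"]); w=p["mtx"]@c; return w[:2]/w[2]
def crop(name,u0,v0,u1,v1,k,fn):
    im=robot.camera(name)[v0:v1,u0:u1,::-1]
    cv2.imwrite(fn,cv2.resize(im,None,fx=k,fy=k,interpolation=cv2.INTER_CUBIC))
def tool():
    o=robot.get_obs(); return o,R.from_quat(o["tool_rot"])
def rel(X):   # world target -> tool cm
    o,r=tool(); return r.inv().apply(np.array(X)-o["position"])*100
E
python3 - <<'E'
from h import *
crop("top",205,150,365,250,5,"pics/c1.png")
for n,u,v,z in(("arbor nose",225,199.5,.128),("collar",313.6,169.3,.024),("spacer",338.8,207.3,.018),("washer",297.6,217,.014)): print(n,pix("top",u,v,z))
E
```

```text
arbor nose [0.51036927 0.0744785  0.128     ]
collar [ 0.62334967 -0.24865747  0.024     ]
spacer [ 0.48102717 -0.3398728   0.018     ]
washer [ 0.4470833  -0.18669184  0.014     ]
```

View pics/c1.png

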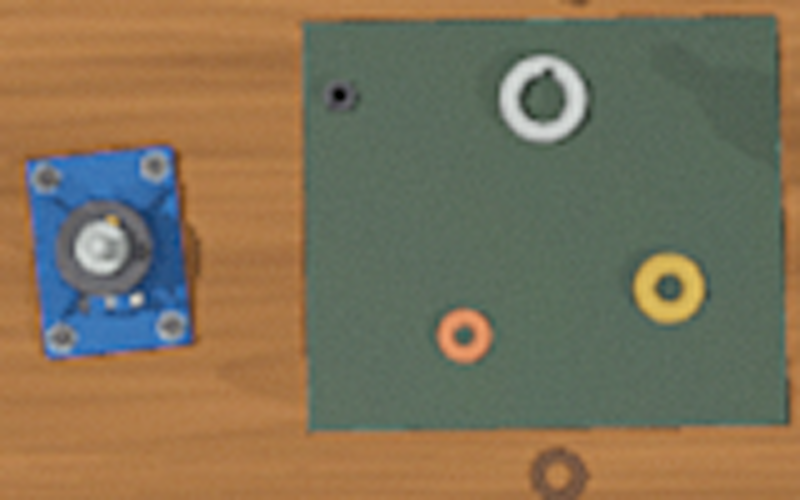

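The enlarged crop shows collar centre (543,98) with its keyway up at (548,72), spacer (669,288), washer (464,335), flange (105,248), nose (100,246) and the brass key at (112,220). Next come the tool axes and the camera mount.

Run:
```python
from h import *
f=lambda x,y:(205+(x-2)/5,150+(y-2)/5)
np.set_printoptions(precision=4,suppress=True)
for n,x,y,z in(("flange",105,248,.07),("nose",100,246,.128),("key",112,220,.082),("collar",543,98,.024),("kw",548,72,.024),("spacer",669,288,.018),("washer",464,335,.014)): print(n,pix("top",*f(x,y),z))
o,r=tool(); print(r.as_matrix())
p=robot.camera_params("wrist"); print("cam in tool",r.inv().apply(p["origin"]-o["position"]),(r.inv()*R.from_quat(p["rotation"])).as_matrix())
print(rel([.51,.074,.24]))
```

```text
flange [0.5141 0.0764 0.07  ]
nose [0.5128 0.0758 0.128 ]
key [0.5336 0.0704 0.082 ]
collar [ 0.6237 -0.2472  0.024 ]
kw [ 0.6432 -0.2513  0.024 ]
spacer [ 0.4814 -0.3384  0.018 ]
washer [ 0.4486 -0.186   0.014 ]
[[-0.8939  0.4483 -0.001 ]
 [ 0.4483  0.8939 -0.0013]
 [ 0.0003 -0.0017 -1.    ]]
cam in tool [ 0.0676 -0.0003 -0.1447] [[-0.0005 -0.9684 -0.2495]
 [ 1.     -0.0005  0.    ]
 [-0.0001 -0.2495  0.9684]]
[-42.2857 -32.9694   0.1191]
```

{"op": "apply_moves", "data": {"series": [[-2.8,-2.2,0,0,0,0,1],[-5.7,-4.4,0,0,0,0,1],[-8.5,-6.5,0,0,0,0,1],[-11.3,-8.7,0,0,0,0,1],[-14.2,-10.9,0,0,0,0,1]]}}

```text
time: 0.57
position: [0.3582, 0.3962, 0.2413]
tool_rot: [0.23, 0.973, -0.0, -0.0]
ft_force: [0.9, 0.2, -0.0]
grip_width: 0.0869
```

{"op": "apply_moves", "data": {"series": [[-2.8,-2.2,0,0,0,0,1],[-5.7,-4.4,0,0,0,0,1],[-8.5,-6.5,0,0,0,0,1],[-11.3,-8.7,0,0,0,0,1],[-14.2,-10.9,0,0,0,0,1]]}}

```text
time: 0.98
position: [0.4364, 0.2349, 0.2415]
tool_rot: [0.23, 0.973, -0.0, -0.0]
ft_force: [0.3, 0.4, 0.4]
grip_width: 0.0868
```

{"op": "apply_moves", "data": {"series": [[-2.8,-2.2,0,0,0,-5,1],[-5.7,-4.4,0,0,0,-11,1],[-8.5,-6.5,0,0,0,-16,1],[-11.3,-8.7,0,0,0,-21,1],[-14.2,-10.9,0,0,0,-26.6,1]]}}

```text
time: 1.4
position: [0.5145, 0.0738, 0.2414]
tool_rot: [-0.002, 1.0, 0.0, -0.0]
ft_force: [1.1, -0.2, -0.2]
grip_width: 0.0866
```

Run:
```python
from h import *
np.set_printoptions(precision=4,suppress=True)
robot.camera("wrist");robot.camera("wrist")
o,r=tool(); print(o["time"],o["position"],r.as_matrix(),o["q"]); p=robot.camera_params("wrist"); print(p)
crop("wrist",156,96,356,286,3,"pics/w1.png")
for X in([.514,.0764,.07],[.5128,.0758,.128]): print(proj("wrist",X,p))
```

```text
1.5 [0.5176 0.0708 0.2416] [[-1.      0.0046  0.0034]
 [ 0.0046  1.     -0.002 ]
 [-0.0034 -0.002  -1.    ]] [-0.0772  0.3887  1.6901 -0.002   1.0592 -1.6424]
{'mtx': array([[330.1108,   0.    , 253.2782],
       [  0.    , 330.1108, 185.4931],
       [  0.    ,   0.    ,   1.    ]]), 'origin': array([0.4494, 0.0711, 0.3861]), 'rotation': array([0.703 , 0.6996, 0.0892, 0.0911])}
[259.7627 167.6396]
[260.2385 180.6297]
```

View pics/w1.png

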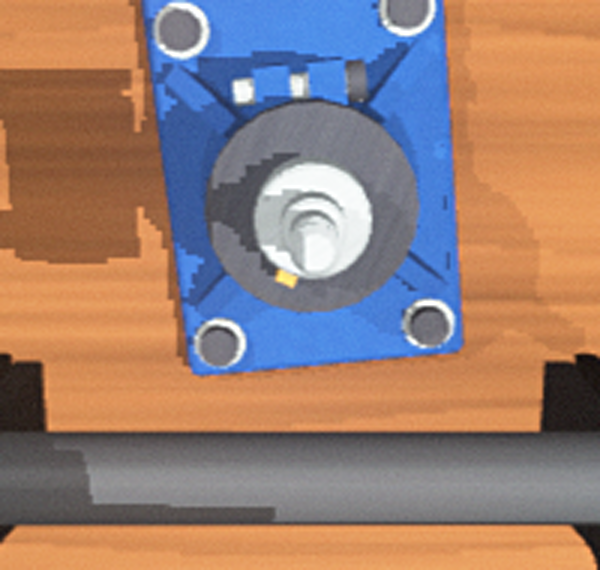

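The wrist crop shows the flange centred near (312,206), with edges at 206/418 horizontally and 100/312 vertically. The brass key is at (287,279) on the far side, slightly right (−y). Next I'll fit circles numerically.

```bash
cat >> h.py <<'E'
from scipy.optimize import least_squares
def circ(pts,rad=None):
    m=pts.mean(0); s=least_squares(lambda q:np.hypot(*(pts-q[:2]).T)-q[2],[*m,.02],loss="soft_l1",f_scale=.0005).x; return s
def ring(im,name,mask,seed,z,p):
    n,l,st,c=cv2.connectedComponentsWithStats(mask.astype(np.uint8)); k=l[int(seed[1]),int(seed[0])]
    cs,_=cv2.findContours((l==k).astype(np.uint8),cv2.RETR_CCOMP,cv2.CHAIN_APPROX_NONE)
    out=[]
    for q in sorted(cs,key=len)[::-1][:2]:
        P=np.array([pix(name,u,v,z,p)[:2] for u,v in q[:,0]]); out.append((len(q),circ(P)))
    return out
E
python3 - <<'E'
from h import *
np.set_printoptions(precision=4,suppress=True)
o,r=tool();p=robot.camera_params("wrist");im=robot.camera("wrist"); np.save("w1.npy",im)
print(o["position"])
h=cv2.cvtColor(im,cv2.COLOR_RGB2HSV).astype(int)
m=h[...,1]<75; m[:128]=0
m[240:]=0
print("flange",ring(im,"wrist",m,(275,185),.07,p))
m2=(h[...,1]<75)&(h[...,2]>165)
print("seat36",ring(im,"wrist",m2,(248,172),.089,p))
y=(h[...,0]>15)&(h[...,0]<32)&(h[...,1]>120); y[:180]=0;y[195:]=0;y[:,:240]=0;y[:,270:]=0
v,u=np.nonzero(y); print(len(u),u.mean(),v.mean(),pix("wrist",u.mean(),v.mean(),.082,p))
E
```

```text
[0.5156 0.0731 0.2413]
flange [(206, array([0.5114, 0.0761, 0.0343])), (22, array([0.535 , 0.0674, 0.0037]))]
seat36 [(117, array([0.5115, 0.0763, 0.0175])), (38, array([0.5111, 0.075 , 0.0085]))]
20 248.1 191.0 [0.5317 0.0676 0.082 ]
```

{"op": "apply_moves", "data": {"series": [[-2,-4,0,0,0,0,1],[-3,-8,0,0,0,0,1],[-4,-11.5,0,0,0,0,1],[-5,-15,1,0,0,0,1],[-6,-18,2,0,0,0,1]]}}

```text
time: 2.02
position: [0.5746, -0.105, 0.2218]
tool_rot: [-0.0, 1.0, -0.0, 0.001]
ft_force: [0.0, -0.0, 1.2]
grip_width: 0.0872
```

{"op": "apply_moves", "data": {"series": [[-1,-3,0,0,0,0,1],[-2,-6.5,1,0,0,0,1],[-3.5,-10,2,0,0,0,1],[-5,-14.3,3,0,0,0,1],[-5,-14.3,3,0,0,0,1]]}}

```text
time: 2.43
position: [0.6257, -0.2524, 0.1896]
tool_rot: [0.002, 1.0, -0.001, 0.0]
ft_force: [0.3, 0.1, -0.1]
grip_width: 0.087
```

Run:
```python
from h import *
np.set_printoptions(precision=4,suppress=True)
for i in range(4): robot.camera("wrist"); print(robot.get_obs()["position"])
o,r=tool();p=robot.camera_params("wrist");im=robot.camera("wrist"); np.save("w2.npy",im)
c=proj("wrist",[.6237,-.2472,.024],p).astype(int); print(o["time"],o["position"],c,r.as_matrix()[:,0])
a=max(c[0]-80,0);b=max(c[1]-70,0); print(a,b)
cv2.imwrite("pics/w2.png",cv2.resize(im[b:b+150,a:a+160,::-1],None,fx=4,fy=4,interpolation=cv2.INTER_CUBIC))
```

```text
[ 0.6249 -0.2501  0.1897]
[ 0.624  -0.2475  0.1902]
[ 0.6236 -0.2459  0.1907]
[ 0.6235 -0.2451  0.1912]
2.6333 [ 0.6235 -0.2451  0.1912] [251 173] [-1.     -0.0006  0.0019]
171 103
```

View pics/w2.png

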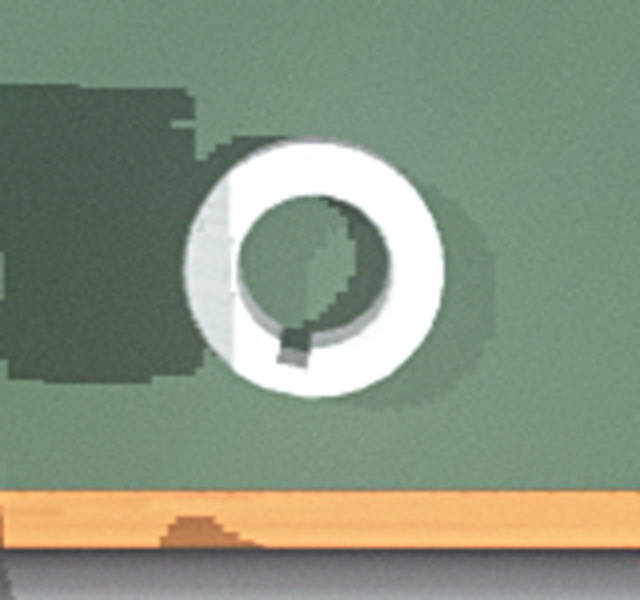

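The wrist crop shows the collar's outer rim at x 184–443 and y 140–397, so centre (313.5,268.5). The keyway's outer end is at (293,365), about −0.20 rad in world.

Run:
```python
from h import *
np.set_printoptions(precision=4,suppress=True)
o,r=tool();p=robot.camera_params("wrist")
im=np.load("w2.npy");h=cv2.cvtColor(im,cv2.COLOR_RGB2HSV).astype(int)
m=(h[...,1]<45)&(h[...,2]>190); m[225:]=0
print(ring(im,"wrist",m,(275,170),.024,p))
c=pix("wrist",249.0,169.75,.024,p); k=pix("wrist",171+291.5/4,103+363/4,.024,p)
print(o["position"],c,k,np.arctan2(*(k-c)[1::-1]),rel([c[0],c[1],.027]))
```

```text
[(180, array([ 0.6214, -0.2489,  0.0308])), (119, array([ 0.6214, -0.249 ,  0.0191]))]
[ 0.6237 -0.2449  0.1916] [ 0.6205 -0.2492  0.024 ] [ 0.6445 -0.2543  0.024 ] -0.20870292179145147 [ 0.2976 -0.4521 16.4614]
```

{"op": "apply_moves", "data": {"series": [[0.2,-0.4,3,0,0,0,1],[0.2,-0.4,6,0,0,0,1],[0.2,-0.4,9,0,0,0,1],[0.2,-0.4,11,0,0,0,1],[0.2,-0.4,11.5,0,0,0,1]]}}

```text
time: 3.1
position: [0.6196, -0.2478, 0.0734]
tool_rot: [-0.001, 1.0, 0.002, -0.003]
ft_force: [-0.7, -0.1, -0.1]
grip_width: 0.0871
```

{"op": "apply_moves", "data": {"series": [[0,0,0,0,0,0,1],[0,0,0,0,0,0,1],[0,0,0,0,0,0,1]]}}

```text
time: 3.35
position: [0.6236, -0.2516, 0.0788]
tool_rot: [-0.0, 1.0, -0.001, 0.002]
ft_force: [0.1, 0.1, -0.2]
grip_width: 0.087
```

Run:
```python
from h import *
np.set_printoptions(precision=4,suppress=True)
im=robot.camera("wrist");o,r=tool();p=robot.camera_params("wrist")
h=cv2.cvtColor(im,cv2.COLOR_RGB2HSV).astype(int)
m=(h[...,1]<45)&(h[...,2]>190); m[236:]=0
s=proj("wrist",[.6214-.025,-.249,.024],p); print(s,ring(im,"wrist",m,s,.024,p))
print(o["position"],r.as_matrix()[:,2],rel([.6214,-.249,.027]))
```

```text
[258.7614 168.236 ] [(417, array([ 0.6168, -0.2502,  0.0264])), (4, array([ 0.6371, -0.2623,  0.0007]))]
[ 0.6235 -0.2519  0.0789] [ 0.0034 -0.0021 -1.    ] [0.2311 0.2995 5.1858]
```

Run:
```python
from h import *
np.set_printoptions(precision=4,suppress=True)
for i in range(8):
    im=robot.camera("wrist");o,r=tool(); print(o["position"],np.abs(o["joint_velocities"]).max(),r.as_matrix()[:,2])
p=robot.camera_params("wrist")
h=cv2.cvtColor(im,cv2.COLOR_RGB2HSV).astype(int)
m=(h[...,1]<45)&(h[...,2]>190); m[236:]=0
l=cv2.connectedComponents(m.astype(np.uint8))[1]; k=l[168,259]
P=[]
for v in range(120,236):
    u=np.nonzero(l[v]==k)[0]
    if len(u): P+= [pix("wrist",u[0]-.5,v,.024,p)[:2],pix("wrist",u[-1]+.5,v,.024,p)[:2]]
print(circ(np.array(P)),o["position"],rel([.6214,-.249,.027]))
```

```text
[ 0.6234 -0.252   0.0787] 0.00535233158686763 [ 0.0032 -0.002  -1.    ]
[ 0.6231 -0.252   0.0784] 0.008375461210601124 [ 0.0027 -0.0017 -1.    ]
[ 0.6229 -0.252   0.0781] 0.010806062513655321 [ 0.0022 -0.0013 -1.    ]
[ 0.6227 -0.2519  0.0778] 0.007227722992157537 [ 0.0017 -0.001  -1.    ]
[ 0.6225 -0.2519  0.0775] 0.007949416995122246 [ 0.0012 -0.0007 -1.    ]
[ 0.6224 -0.2519  0.0772] 0.0074926750428023214 [ 0.0008 -0.0005 -1.    ]
[ 0.6223 -0.2518  0.0769] 0.00559317324204529 [ 0.0005 -0.0003 -1.    ]
[ 0.6222 -0.2518  0.0768] 0.005125060597215607 [ 0.0003 -0.0002 -1.    ]
[ 0.621  -0.2496  0.0309] [ 0.6222 -0.2518  0.0768] [0.0827 0.2777 4.9788]
```

{"op": "apply_moves", "data": {"series": [[0.1,0.2,1.5,0,0,0,1],[0.1,0.2,3,0,0,0,1],[0.1,0.2,4,0,0,0,1],[0.1,0.2,4.7,0,0,0,1],[0.1,0.2,4.9,0,0,0,1]]}}

```text
time: 4.22
position: [0.6204, -0.2493, 0.026]
tool_rot: [0.0, 1.0, 0.001, -0.001]
ft_force: [-0.6, -0.1, -0.5]
grip_width: 0.0871
```

{"op": "apply_moves", "data": {"series": [[0,0,0,0,0,0,1],[0,0,0,0,0,0,1],[0,0,0,0,0,0,1],[0,0,0,0,0,0,1],[0,0,0,0,0,0,1]]}}

```text
time: 4.63
position: [0.6216, -0.2498, 0.0282]
tool_rot: [0.0, 1.0, -0.0, 0.001]
ft_force: [-1.1, 0.1, 0.7]
grip_width: 0.087
```

{"op": "apply_moves", "data": {"series": [[0,0,0,0,0,0,0.65],[0,0,0,0,0,0,0.6],[0,0,0,0,0,0,0.6],[0,0,0,0,0,0,0.6],[0,0,0,0,0,0,0.6]], "newtons": 20}}

```text
time: 5.05
position: [0.6211, -0.2495, 0.0275]
tool_rot: [0.0, 1.0, 0.0, -0.0]
ft_force: [-0.4, -0.0, -0.2]
grip_width: 0.0615
```

{"op": "apply_moves", "data": {"series": [[0,0,-1,0,0,0,0.6],[0,0,-3,0,0,0,0.6],[0,0,-6,0,0,0,0.6],[0,0,-9,0,0,0,0.6],[0,0,-12,0,0,0,0.6]], "newtons": 25}}

```text
time: 5.47
position: [0.6205, -0.2492, 0.1485]
tool_rot: [0.0, 1.0, 0.0, -0.001]
ft_force: [0.1, 1.0, -1.4]
grip_width: 0.0607
```

{"op": "apply_moves", "data": {"series": [[0.3,1,-2,0,0,0,0.6],[1,3.5,-4,0,0,0,0.6],[2,6.5,-4.3,0,0,0,0.6],[3,9.5,-4.3,0,0,0,0.6],[4,12.5,-4.3,0,0,0,0.6]]}}

```text
time: 5.88
position: [0.5805, -0.1235, 0.1916]
tool_rot: [0.001, 1.0, -0.0, 0.0]
ft_force: [1.0, 1.4, -3.3]
grip_width: 0.0612
```

{"op": "apply_moves", "data": {"series": [[1,3,0,0,0,0,0.6],[2,6,0,0,0,0,0.6],[3,9,0,0,0,0,0.6],[4,12,0,0,0,0,0.6],[5,15,0,0,0,0,0.6]]}}

```text
time: 6.3
position: [0.5302, 0.0268, 0.1909]
tool_rot: [0.0, 1.0, 0.0, -0.0]
ft_force: [1.3, 0.4, -3.0]
grip_width: 0.0611
```

{"op": "apply_moves", "data": {"series": [[0.7,2,0,0,0,4,0.6],[1.4,3.7,0,0,0,8,0.6],[2,5.1,0,0,0,10.5,0.6],[2,5.1,0,0,0,10.5,0.6],[2,5.1,0,0,0,10.5,0.6]]}}

```text
time: 6.72
position: [0.5108, 0.077, 0.1909]
tool_rot: [0.09, 0.996, -0.0, -0.0]
ft_force: [-0.0, -0.3, -2.3]
grip_width: 0.0612
```

{"op": "apply_moves", "data": {"series": [[0,0,0,0,0,0,0.6],[0,0,0,0,0,0,0.6],[0,0,0,0,0,0,0.6],[0,0,0,0,0,0,0.6],[0,0,0,0,0,0,0.6]]}}

```text
time: 7.13
position: [0.5115, 0.0759, 0.1905]
tool_rot: [0.092, 0.996, -0.0, -0.0]
ft_force: [-0.1, -0.1, -2.9]
grip_width: 0.0616
```

Run:
```python
from h import *
np.set_printoptions(precision=4,suppress=True)
for i in range(3): im=robot.camera("wrist");o,r=tool()
p=robot.camera_params("wrist"); np.save("w3.npy",im)
print(o["time"],o["position"],o["ft_force"],o["grip_width"],r.as_matrix()[:,0],r.as_matrix()[:,2],rel([.5113,.0762,.19]))
print(proj("wrist",o["position"],p))
cv2.imwrite("pics/w3.png",cv2.resize(im[130:330,150:360,::-1],None,fx=3,fy=3,interpolation=cv2.INTER_CUBIC))
```

```text
7.2833 [0.5114 0.0762 0.1905] [-0.1355 -0.8036 -3.5557] 0.06115328721187379 [-0.9831  0.1832  0.0001] [-0.0001  0.     -1.    ] [ 0.0111 -0.0021  0.051 ]
[254.1199 247.4497]
```

View pics/w3.png

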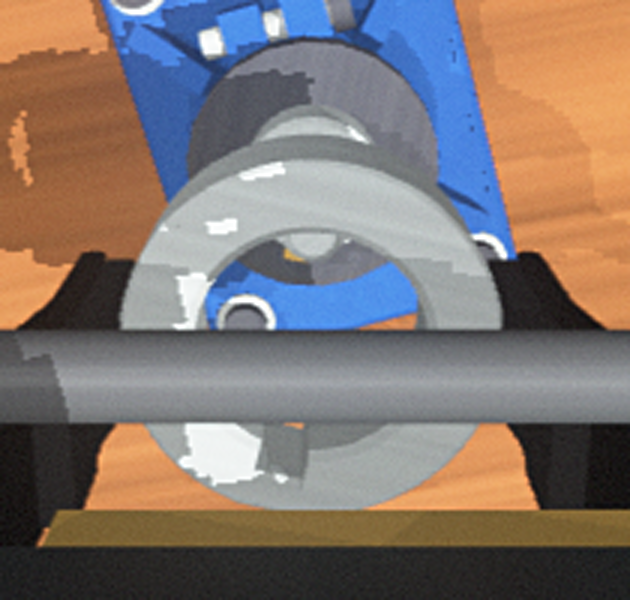

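The held collar shows its rim at left (120,315), right (501,315), top-face upper edge about (310,158) and bottom (315,510). The keyway is at (285,450), and the brass key is visible through the bore at (290,255). Now I'll compare this with the prediction.

Run:
```python
from h import *
np.set_printoptions(precision=4,suppress=True)
o,r=tool();p=robot.camera_params("wrist")
g=lambda x,y:(150+(x-1)/3,130+(y-1)/3)
zt=o["position"][2]-.0035
P=np.array([pix("wrist",*g(x,y),zt,p)[:2] for x,y in((120,315),(501,315),(310,158),(315,510),(160,235),(462,235),(160,440),(465,440))])
c=circ(P); print(c,c[:2]-o["position"][:2])
k=pix("wrist",*g(289,425),zt,p)[:2]; k2=pix("wrist",*g(284,480),zt,p)[:2]
for q in(k,k2): print("kw",q-c[:2],np.arctan2(*(q-c[:2])[::-1]))
# radial directions predicted for the overlay
for a in(-.5,-.45,-.4,-.35,-.3):
    print(a,[(proj("wrist",[c[0]+R_*np.cos(a),c[1]+R_*np.sin(a),z],p)-[150,130])*3 for R_,z in((.024,zt),(.024,zt-.02))], (proj("wrist",[.5113+.021*np.cos(a),.0762+.021*np.sin(a),.082],p)-[150,130])*3)
```

```text
[0.5113 0.0759 0.0307] [-0.0001 -0.0003]
kw [ 0.0136 -0.0063] -0.43530235493133074
kw [ 0.0235 -0.0091] -0.3690661849749505
-0.5 [array([266.098 , 468.5409]), array([270.6702, 410.3341])] [287.0963 246.6706]
-0.45 [array([272.9754, 470.3682]), array([276.8273, 411.9974])] [290.8332 247.7273]
-0.4 [array([279.9368, 471.8861]), array([283.0605, 413.3792])] [294.6183 248.6055]
-0.35 [array([286.9665, 473.0915]), array([289.3557, 414.4767])] [298.4427 249.3031]
-0.3 [array([294.0489, 473.9822]), array([295.6986, 415.2877])] [302.2973 249.8187]
```

{"op": "apply_moves", "data": {"series": [[0,0,2,0,0,0,0.6],[0,0,4,0,0,0,0.6],[0,0,6,0,0,0,0.6],[0,0,7,0,0,0,0.6],[0,0,7.4,0,0,0,0.6]]}}

```text
time: 7.7
position: [0.5103, 0.0765, 0.115]
tool_rot: [0.092, 0.996, -0.0, -0.002]
ft_force: [0.6, 0.1, -1.7]
grip_width: 0.061
```

{"op": "apply_moves", "data": {"series": [[0,0,0,0,0,0,0.6],[0,0,0,0,0,0,0.6],[0,0,0,0,0,0,0.6],[0,0,0,0,0,0,0.6],[0,0,0,0,0,0,0.6]], "newtons": 15}}

```text
time: 8.12
position: [0.5119, 0.0764, 0.1174]
tool_rot: [0.092, 0.996, 0.0, 0.001]
ft_force: [0.3, 0.3, -2.5]
grip_width: 0.0613
```

Run:
```python
from h import *
np.set_printoptions(precision=4,suppress=True)
for i in range(4): im=robot.camera("wrist");o,r=tool()
print(o["time"],o["position"],o["ft_force"],o["moment"],o["grip_width"],rel([.5113,.0762,.1055]))
```

```text
8.3167 [0.5115 0.0764 0.1169] [ 0.3141 -0.5371 -1.5899] [ 0.0629 -0.0338 -0.023 ] 0.06124603919558676 [ 0.0143 -0.0277  1.138 ]
```

{"op": "apply_moves", "data": {"series": [[0,0,0.1,0,0,0,0.6],[0,0,0.2,0,0,0,0.6],[0,0,0.3,0,0,0,0.6],[0,0,0.4,0,0,0,0.6],[0,0,0.5,0,0,0,0.6]]}}

```text
time: 8.73
position: [0.5113, 0.0764, 0.1113]
tool_rot: [0.092, 0.996, 0.0, -0.0]
ft_force: [-0.4, 0.2, -2.6]
grip_width: 0.0614
```

{"op": "apply_moves", "data": {"series": [[0,0,0.05,0,0,0,0.6],[0,0,0.1,0,0,0,0.6],[0,0,0.1,0,0,0,0.6],[0,0,0.2,0,0,0,0.6],[0,0,0.2,0,0,0,0.6]]}}

```text
time: 9.15
position: [0.5113, 0.0764, 0.1094]
tool_rot: [0.092, 0.996, -0.0, -0.0]
ft_force: [-0.2, -0.4, -3.0]
grip_width: 0.061
```

{"op": "apply_moves", "data": {"series": [[0,0,0.1,0,0,0,0.6],[0,0,0.2,0,0,0,0.6],[0,0,0.3,0,0,0,0.6],[0,0,0.35,0,0,0,0.6],[0,0,0.4,0,0,0,0.6]]}}

```text
time: 9.57
position: [0.5113, 0.0764, 0.1054]
tool_rot: [0.092, 0.996, -0.0, -0.0]
ft_force: [-0.5, 0.1, -1.9]
grip_width: 0.0614
```

{"op": "apply_moves", "data": {"series": [[0,0,0.05,0,0,0,0.6],[0,0,0.1,0,0,0,0.6],[0,0,0.15,0,0,0,0.6],[0,0,0.2,0,0,0,0.6],[0,0,0.2,0,0,0,0.6]]}}

```text
time: 9.98
position: [0.5113, 0.0764, 0.1034]
tool_rot: [0.092, 0.996, 0.0, -0.0]
ft_force: [-0.4, 0.8, -2.4]
grip_width: 0.0607
```

{"op": "apply_moves", "data": {"series": [[0,0,0.1,0,0,0,0.6],[0,0,0.15,0,0,0,0.6],[0,0,0.2,0,0,0,0.6],[0,0,0.25,0,0,0,0.6],[0,0,0.25,0,0,0,0.6]]}}

```text
time: 10.4
position: [0.5113, 0.0764, 0.101]
tool_rot: [0.092, 0.996, -0.0, -0.0]
ft_force: [-0.2, -0.2, -1.9]
grip_width: 0.0612
```

{"op": "apply_moves", "data": {"series": [[0,0,0.1,0,0,0,0.6],[0,0,0.15,0,0,0,0.6],[0,0,0.2,0,0,0,0.6],[0,0,0.25,0,0,0,0.6],[0,0,0.25,0,0,0,0.6]]}}

```text
time: 10.82
position: [0.5113, 0.0764, 0.0984]
tool_rot: [0.092, 0.996, -0.0, -0.0]
ft_force: [0.7, -0.1, -1.8]
grip_width: 0.0611
```

{"op": "apply_moves", "data": {"series": [[0,0,0.1,0,0,0,0.6],[0,0,0.2,0,0,0,0.6],[0,0,0.3,0,0,0,0.6],[0,0,0.35,0,0,0,0.6],[0,0,0.35,0,0,0,0.6]], "newtons": 10}}

```text
time: 11.23
position: [0.5112, 0.0764, 0.0949]
tool_rot: [0.092, 0.996, -0.0, -0.0]
ft_force: [-0.4, 0.1, -2.8]
grip_width: 0.0612
```

{"op": "apply_moves", "data": {"series": [[0,0,0.05,0,0,0,0.6],[0,0,0.1,0,0,0,0.6],[0,0,0.1,0,0,0,0.6],[0,0,0.15,0,0,0,0.6],[0,0,0.15,0,0,0,0.6]]}}

```text
time: 11.65
position: [0.5114, 0.0764, 0.0935]
tool_rot: [0.092, 0.996, 0.0, 0.0]
ft_force: [-0.5, -0.5, -2.1]
grip_width: 0.0613
```

{"op": "apply_moves", "data": {"series": [[0,0,0.05,0,0,0,0.7],[0,0,0.05,0,0,0,0.8],[0,0,0,0,0,0,1],[0,0,0,0,0,0,1],[0,0,0,0,0,0,1]]}}

```text
time: 12.07
position: [0.5116, 0.0764, 0.0937]
tool_rot: [0.092, 0.996, 0.0, 0.0]
ft_force: [-0.3, -0.1, 0.9]
grip_width: 0.0804
```

{"op": "apply_moves", "data": {"series": [[0,0,-2,0,0,0,1],[0,0,-5,0,0,0,1],[0,0,-9,0,0,0,1],[0,0,-12,0,0,0,1],[0,0,-14.7,0,0,0,1]]}}

```text
time: 12.48
position: [0.5117, 0.0764, 0.2428]
tool_rot: [0.092, 0.996, 0.0, 0.001]
ft_force: [0.3, 0.3, 0.5]
grip_width: 0.0867
```

{"op": "apply_moves", "data": {"series": [[0,0,0,0,0,0,1],[0,0,0,0,0,0,1],[0,0,0,0,0,0,1],[0,0,0,0,0,0,1],[0,0,0,0,0,0,1]]}}

```text
time: 12.9
position: [0.5103, 0.0765, 0.2389]
tool_rot: [0.092, 0.996, -0.0, -0.002]
ft_force: [-0.0, -0.3, -1.0]
grip_width: 0.0873
```

Run:
```python
from h import *
np.set_printoptions(precision=4,suppress=True)
for i in range(4): im=robot.camera("wrist");o,r=tool()
p=robot.camera_params("wrist"); np.save("w4.npy",im)
print(o["time"],o["position"],rel([.481,-.339,.20]),rel([.4475,-.1863,.2]))
c=proj("wrist",[.5113,.0764,.09],p).astype(int); a,b=c-[75,70]; print(a,b)
for z in (.09,.102): print([(proj("wrist",[.5113+.031*np.cos(t),.0764+.031*np.sin(t),z],p)-[a,b])*4 for t in(0,np.pi/2,np.pi,-np.pi/2)])
cv2.imwrite("pics/w4.png",cv2.resize(im[b:b+145,a:a+150,::-1],None,fx=4,fy=4,interpolation=cv2.INTER_CUBIC))
```

```text
13.1 [0.511  0.0764 0.2397] [ -4.65   -41.392    3.9719] [  1.4351 -26.9917   3.9796]
178 107
[array([327.1977, 408.4417]), array([436.8597, 257.4106]), array([277.5719, 148.5379]), array([170.3982, 305.8392])]
[array([328.2043, 425.3047]), array([442.3087, 268.7215]), array([276.5928, 155.6198]), array([165.18  , 318.9697])]
```

View pics/w4.png

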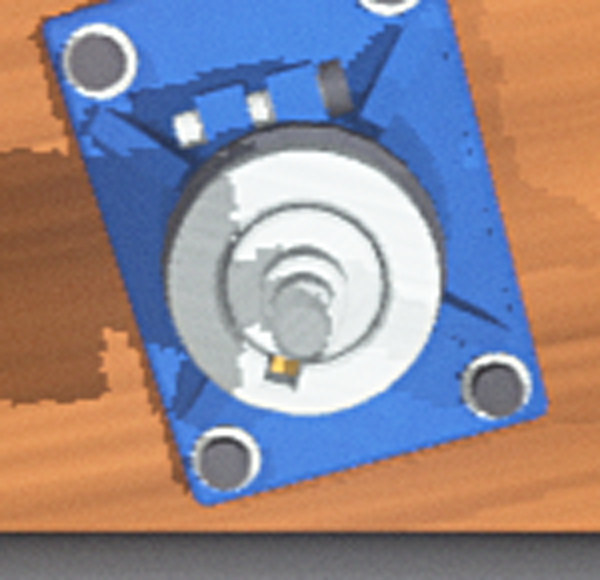

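The picture shows the collar flat, with the seat flush inside the bore and the brass key at (285,366) inside the keyway, so it's home. On to the spacer.

{"op": "apply_moves", "data": {"series": [[-0.3,-2.5,0,0,0,0,1],[-0.6,-5.5,0,0,0,0,1],[-0.9,-8.5,0,0,0,0,1],[-1.2,-11.5,0,0,0,0,1],[-1.6,-15,0,0,0,0,1]]}}

```text
time: 13.52
position: [0.4992, -0.0746, 0.2403]
tool_rot: [0.091, 0.996, 0.0, -0.0]
ft_force: [0.3, -0.6, 0.0]
grip_width: 0.0875
```

{"op": "apply_moves", "data": {"series": [[-0.4,-3.5,0,0,0,0,1],[-0.8,-7,0,0,0,0,1],[-1.2,-10.5,1,0,0,0,1],[-1.5,-13.5,2,0,0,0,1],[-1.7,-16,3,0,0,0,1]]}}

```text
time: 13.93
position: [0.487, -0.2371, 0.2101]
tool_rot: [0.092, 0.996, -0.0, 0.0]
ft_force: [-1.3, 0.0, -0.2]
grip_width: 0.0873
```

{"op": "apply_moves", "data": {"series": [[-0.3,-3,0,0,0,0,1],[-0.8,-6,1,0,0,0,1],[-1,-8,1,0,0,0,1],[-1.3,-10,2,0,0,0,1],[-1.35,-10.4,2,0,0,0,1]]}}

```text
time: 14.35
position: [0.4808, -0.3423, 0.1888]
tool_rot: [0.093, 0.996, -0.0, -0.0]
ft_force: [0.3, 0.6, 0.4]
grip_width: 0.087
```

{"op": "apply_moves", "data": {"series": [[0,0,0,0,0,0,1],[0,0,0,0,0,0,1],[0,0,0,0,0,0,1],[0,0,0,0,0,0,1],[0,0,0,0,0,0,1]]}}

```text
time: 14.77
position: [0.4817, -0.338, 0.191]
tool_rot: [0.091, 0.996, -0.0, 0.0]
ft_force: [-0.5, 0.8, -0.0]
grip_width: 0.0873
```

```bash
cat >> h.py <<'E'
def sideways(name,im,p,z,mask,seed,vmax):
    l=cv2.connectedComponents(mask.astype(np.uint8))[1]; k=l[int(seed[1]),int(seed[0])]; P=[]
    for v in range(0,vmax):
        u=np.nonzero(l[v]==k)[0]
        if len(u) and k: P+=[pix(name,u[0]-.5,v,z,p)[:2],pix(name,u[-1]+.5,v,z,p)[:2]]
    return circ(np.array(P))
E
python3 - <<'E'
from h import *
np.set_printoptions(precision=4,suppress=True)
# collar check from w4 (pose then)
for i in range(5): im=robot.camera("wrist");o,r=tool()
p=robot.camera_params("wrist"); np.save("w5.npy",im)
h=cv2.cvtColor(im,cv2.COLOR_RGB2HSV).astype(int)
s=proj("wrist",[.481-.017,-.339,.018],p); print(o["time"],o["position"],s,h[int(s[1]),int(s[0])])
m=(abs(h[...,0]-h[int(s[1]),int(s[0]),0])<6)&(h[...,1]>90)&(h[...,2]>120); 
c=sideways("wrist",im,p,.018,m,s,238); print(c, rel([c[0],c[1],.026]))
E
```

```text
15.0167 [ 0.4815 -0.3388  0.1908] [250.1829 154.1759] [ 27 109 254]
[ 0.4793 -0.3407  0.0249] [ 0.1851 -0.226  16.4766]
```

{"op": "apply_moves", "data": {"series": [[0.2,-0.2,3,0,0,0,1],[0.2,-0.2,6,0,0,0,1],[0.2,-0.2,9,0,0,0,1],[0.2,-0.2,11,0,0,0,1],[0.2,-0.2,12,0,0,0,1]]}}

```text
time: 15.43
position: [0.4778, -0.3394, 0.0678]
tool_rot: [0.092, 0.996, 0.002, -0.002]
ft_force: [-0.6, -0.8, 0.0]
grip_width: 0.0867
```

{"op": "apply_moves", "data": {"series": [[0,0,1,0,0,0,1],[0,0,2,0,0,0,1],[0,0,3,0,0,0,1],[0,0,3.7,0,0,0,1],[0,0,4,0,0,0,1]]}}

```text
time: 15.85
position: [0.479, -0.3406, 0.0299]
tool_rot: [0.092, 0.996, 0.0, -0.0]
ft_force: [0.1, 0.6, -0.0]
grip_width: 0.087
```

{"op": "apply_moves", "data": {"series": [[0,0,0.1,0,0,0,1],[0,0,0.2,0,0,0,1],[0,0,0.3,0,0,0,1],[0,0,0.4,0,0,0,1],[0,0,0.4,0,0,0,1]]}}

```text
time: 16.27
position: [0.4792, -0.3408, 0.0268]
tool_rot: [0.092, 0.996, -0.0, 0.0]
ft_force: [-0.6, 0.1, 0.9]
grip_width: 0.0869
```

{"op": "apply_moves", "data": {"series": [[0,0,0,0,0,0,1],[0,0,0,0,0,0,0.6],[0,0,0,0,0,0,0.45],[0,0,0,0,0,0,0.45],[0,0,0,0,0,0,0.45]], "newtons": 20}}

```text
time: 16.68
position: [0.4791, -0.3407, 0.0266]
tool_rot: [0.092, 0.996, -0.0, 0.0]
ft_force: [-1.0, -1.2, 0.5]
grip_width: 0.0683
```

{"op": "apply_moves", "data": {"series": [[0,0,0,0,0,0,0.45],[0,0,0,0,0,0,0.45],[0,0,0,0,0,0,0.45]], "newtons": 25}}

```text
time: 16.93
position: [0.4791, -0.3407, 0.0266]
tool_rot: [0.092, 0.996, 0.0, -0.0]
ft_force: [0.2, -0.5, -0.7]
grip_width: 0.0484
```

{"op": "apply_moves", "data": {"series": [[0,0,-1,0,0,0,0.45],[0,0,-3,0,0,0,0.45],[0,0,-6,0,0,0,0.45],[0,0,-9,0,0,0,0.45],[0,0,-12,0,0,0,0.45]]}}

```text
time: 17.35
position: [0.4786, -0.3402, 0.1479]
tool_rot: [0.092, 0.996, 0.0, -0.0]
ft_force: [0.5, 0.8, -0.8]
grip_width: 0.0485
```

{"op": "apply_moves", "data": {"series": [[0.1,1,-2,0,0,0,0.45],[0.4,3.5,-4,0,0,0,0.45],[0.7,6.5,-4.4,0,0,0,0.45],[1,9.5,-4.4,0,0,0,0.45],[1.3,12.5,-4.4,0,0,0,0.45]]}}

```text
time: 17.77
position: [0.489, -0.2144, 0.1919]
tool_rot: [0.092, 0.996, -0.0, 0.001]
ft_force: [0.7, 0.5, -1.4]
grip_width: 0.0486
```

{"op": "apply_moves", "data": {"series": [[0.3,3,0,0,0,0,0.45],[0.7,6,0,0,0,0,0.45],[1,9,0,0,0,0,0.45],[1.3,12,0,0,0,0,0.45],[1.6,15,0,0,0,0,0.45]]}}

```text
time: 18.18
position: [0.5003, -0.0635, 0.1911]
tool_rot: [0.092, 0.996, 0.0, -0.0]
ft_force: [0.9, -0.1, -2.1]
grip_width: 0.0486
```

{"op": "apply_moves", "data": {"series": [[0.3,3,0,0,0,0,0.45],[0.7,6,0,0,0,0,0.45],[1,9.5,0,0,0,0,0.45],[1.4,12.5,0,0,0,0,0.45],[1.57,14.1,0,0,0,0,0.45]]}}

```text
time: 18.6
position: [0.5103, 0.0797, 0.1911]
tool_rot: [0.091, 0.996, 0.001, -0.0]
ft_force: [-0.1, -0.8, -1.9]
grip_width: 0.0489
```

{"op": "apply_moves", "data": {"series": [[0,0,0,0,0,0,0.45],[0,0,0,0,0,0,0.45],[0,0,0,0,0,0,0.45],[0,0,0,0,0,0,0.45],[0,0,0,0,0,0,0.45]]}}

```text
time: 19.02
position: [0.5112, 0.0753, 0.1906]
tool_rot: [0.093, 0.996, -0.0, -0.0]
ft_force: [-0.1, -0.7, -2.5]
grip_width: 0.049
```

Run:
```python
from h import *
np.set_printoptions(precision=4,suppress=True)
for i in range(5): im=robot.camera("wrist");o,r=tool()
p=robot.camera_params("wrist"); np.save("w6.npy",im)
print(o["time"],o["position"],o["ft_force"],o["grip_width"],rel([.5113,.0764,.1]))
h=cv2.cvtColor(im,cv2.COLOR_RGB2HSV).astype(int)
zt=o["position"][2]-.0086
s=proj("wrist",[o["position"][0]-.02,o["position"][1],zt],p); print(s,h[int(s[1]),int(s[0])])
for a,t in enumerate((0,np.pi/2,np.pi,-np.pi/2)): print((proj("wrist",o["position"]+[.025*np.cos(t),.025*np.sin(t),-.0086],p)-[150,130])*3)
cv2.imwrite("pics/w6.png",cv2.resize(im[130:330,150:360,::-1],None,fx=3,fy=3,interpolation=cv2.INTER_CUBIC))
```

```text
19.2667 [0.5112 0.0759 0.1905] [-0.0707  0.203  -0.9503] 0.04852669932379762 [-0.0047  0.0477  9.0537]
[246.4655 202.5084] [ 20 143 212]
[338.6045 461.7056]
[460.3558 304.3122]
[283.5079 188.3046]
[165.8476 355.4797]
```

View pics/w6.png

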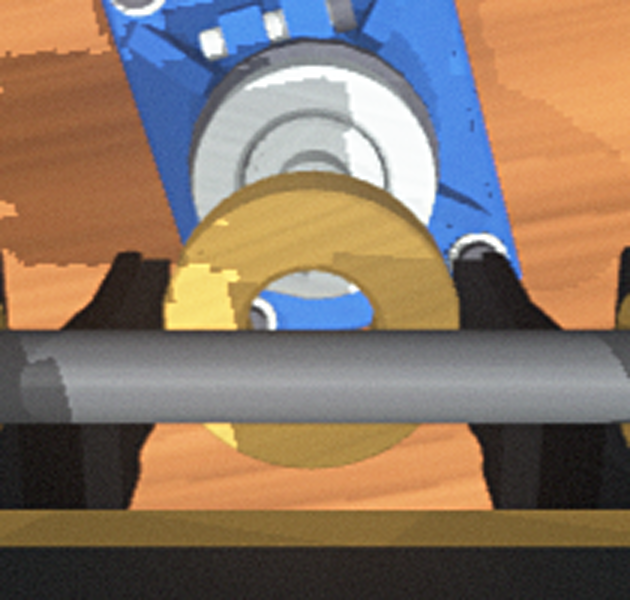

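The spacer is held level, with rims at left 163, right 460 and bottom 467, matching the prediction. The collar underneath is flat. Next I'll lower it.

{"op": "apply_moves", "data": {"series": [[0,0.05,1.5,0,0,0,0.45],[0,0.05,3,0,0,0,0.45],[0,0.05,4.5,0,0,0,0.45],[0,0.05,5.5,0,0,0,0.45],[0,0.05,6,0,0,0,0.45]], "newtons": 15}}

```text
time: 19.68
position: [0.5105, 0.0769, 0.1292]
tool_rot: [0.092, 0.996, -0.0, -0.001]
ft_force: [0.0, -0.2, -1.3]
grip_width: 0.0491
```

{"op": "apply_moves", "data": {"series": [[0,0,0,0,0,0,0.45],[0,0,0,0,0,0,0.45],[0,0,0,0,0,0,0.45],[0,0,0,0,0,0,0.45],[0,0,0,0,0,0,0.45]]}}

```text
time: 20.1
position: [0.5117, 0.077, 0.1312]
tool_rot: [0.092, 0.996, 0.0, 0.001]
ft_force: [-0.3, -0.2, -1.4]
grip_width: 0.0489
```

Run:
```python
from h import *
np.set_printoptions(precision=4,suppress=True)
for i in range(4): im=robot.camera("wrist");o,r=tool()
print(o["time"],o["position"],o["ft_force"],o["grip_width"],rel([.5113,.0764,.1126]))
```

```text
20.3 [0.5114 0.0769 0.1309] [ 0.3294 -0.7022 -0.2641] 0.04887019475917147 [-0.0024 -0.0553  1.8256]
```

{"op": "apply_moves", "data": {"series": [[0,-0.04,0.1,0,0,0,0.45],[0,-0.04,0.2,0,0,0,0.45],[0,-0.04,0.3,0,0,0,0.45],[0,-0.04,0.4,0,0,0,0.45],[0,-0.04,0.5,0,0,0,0.45]]}}

```text
time: 20.72
position: [0.5111, 0.0765, 0.1254]
tool_rot: [0.092, 0.996, -0.0, -0.0]
ft_force: [0.4, -0.2, -2.4]
grip_width: 0.0492
```

{"op": "apply_moves", "data": {"series": [[0,0,0.1,0,0,0,0.45],[0,0,0.15,0,0,0,0.45],[0,0,0.2,0,0,0,0.45],[0,0,0.25,0,0,0,0.45],[0,0,0.25,0,0,0,0.45]]}}

```text
time: 21.13
position: [0.5111, 0.0766, 0.1229]
tool_rot: [0.092, 0.996, -0.0, -0.0]
ft_force: [0.0, 0.3, -1.1]
grip_width: 0.0491
```

{"op": "apply_moves", "data": {"series": [[0,0,0.1,0,0,0,0.45],[0,0,0.2,0,0,0,0.45],[0,0,0.3,0,0,0,0.45],[0,0,0.35,0,0,0,0.45],[0,0,0.35,0,0,0,0.45]]}}

```text
time: 21.55
position: [0.5111, 0.0766, 0.1194]
tool_rot: [0.092, 0.996, -0.0, -0.0]
ft_force: [-0.1, -1.1, -1.6]
grip_width: 0.0487
```

No resistance; the spacer has entered the 20 mm seat. I'll lower it the last 7 mm.

{"op": "apply_moves", "data": {"series": [[0,0,0.1,0,0,0,0.45],[0,0,0.2,0,0,0,0.45],[0,0,0.3,0,0,0,0.45],[0,0,0.4,0,0,0,0.45],[0,0,0.4,0,0,0,0.45]], "newtons": 10}}

```text
time: 21.97
position: [0.511, 0.0766, 0.1153]
tool_rot: [0.092, 0.996, -0.0, -0.0]
ft_force: [-0.2, 0.3, -0.8]
grip_width: 0.049
```

{"op": "apply_moves", "data": {"series": [[0,0,0.05,0,0,0,0.45],[0,0,0.1,0,0,0,0.45],[0,0,0.15,0,0,0,0.45],[0,0,0.2,0,0,0,0.45],[0,0,0.25,0,0,0,0.45]]}}

```text
time: 22.38
position: [0.5112, 0.0766, 0.113]
tool_rot: [0.092, 0.996, -0.0, 0.0]
ft_force: [0.4, 0.2, -1.0]
grip_width: 0.0492
```

{"op": "apply_moves", "data": {"series": [[0,0,0.03,0,0,0,0.6],[0,0,0,0,0,0,0.8],[0,0,0,0,0,0,1],[0,0,0,0,0,0,1],[0,0,0,0,0,0,1]]}}

```text
time: 22.8
position: [0.5113, 0.0766, 0.1132]
tool_rot: [0.092, 0.996, 0.0, 0.0]
ft_force: [0.4, 0.0, -0.2]
grip_width: 0.0711
```

{"op": "apply_moves", "data": {"series": [[0,0,-1,0,0,0,1],[0,0,-4,0,0,0,1],[0,0,-8,0,0,0,1],[0,0,-11,0,0,0,1],[0,0,-12.7,0,0,0,1]]}}

```text
time: 23.22
position: [0.5128, 0.0765, 0.2445]
tool_rot: [0.092, 0.996, 0.0, 0.003]
ft_force: [-0.3, 0.3, 0.3]
grip_width: 0.0865
```

{"op": "apply_moves", "data": {"series": [[0,0,0,0,0,0,1],[0,0,0,0,0,0,1],[0,0,0,0,0,0,1],[0,0,0,0,0,0,1],[0,0,0,0,0,0,1]]}}

```text
time: 23.63
position: [0.5102, 0.0766, 0.2387]
tool_rot: [0.092, 0.996, -0.0, -0.002]
ft_force: [0.2, -0.2, -0.4]
grip_width: 0.087
```

Run:
```python
from h import *
np.set_printoptions(precision=4,suppress=True)
for i in range(4): im=robot.camera("wrist");o,r=tool()
p=robot.camera_params("wrist"); np.save("w7.npy",im)
h=cv2.cvtColor(im,cv2.COLOR_RGB2HSV).astype(int)
s=proj("wrist",[.5113-.018,.0764,.104],p); print(o["time"],o["position"],o["ft_force"],s,h[int(s[1]),int(s[0])])
m=(abs(h[...,0]-26)<7)&(h[...,1]>70)&(h[...,2]>110)
print("radius should be .025 at home:",sideways("wrist",im,p,.104,m,s,235))
a,b=np.array(s).astype(int)-[70,50]
cv2.imwrite("pics/w7.png",cv2.resize(im[b:b+140,a:a+140,::-1],None,fx=4,fy=4,interpolation=cv2.INTER_CUBIC))
```

```text
23.8333 [0.5109 0.0766 0.2393] [ 0.2278 -0.1118  0.6694] [249.8123 161.2784] [ 24 128 248]
radius should be .025 at home: [0.512  0.0764 0.0246]
```

View pics/w7.png

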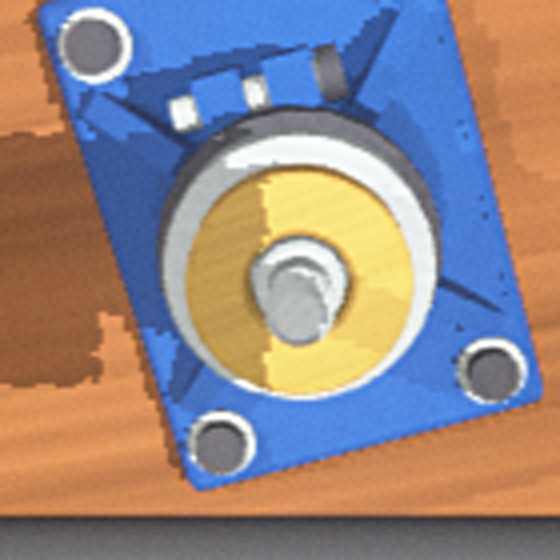

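The spacer sits flat and centred on the collar, centred at about (300,282) in the crop, with radius and height matching home. Now the washer.

{"op": "apply_moves", "data": {"series": [[0.2,-2.5,0,0,0,0,1],[0.3,-5.5,0,0,0,0,1],[0.5,-8.5,0,0,0,0,1],[0.6,-11.5,0,0,0,0,1],[0.8,-15,0,0,0,0,1]]}}

```text
time: 24.25
position: [0.4756, -0.0701, 0.2398]
tool_rot: [0.091, 0.996, 0.0, -0.0]
ft_force: [0.6, -0.3, 0.6]
grip_width: 0.0872
```

{"op": "apply_moves", "data": {"series": [[0.2,-3,1,0,0,0,1],[0.4,-6,2,0,0,0,1],[0.5,-9,3,0,0,0,1],[0.6,-11,4,0,0,0,1],[0.65,-12,5,0,0,0,1]]}}

```text
time: 24.67
position: [0.4474, -0.1889, 0.1895]
tool_rot: [0.093, 0.996, -0.0, 0.0]
ft_force: [-0.3, -0.3, 0.5]
grip_width: 0.0873
```

{"op": "apply_moves", "data": {"series": [[0,0,0,0,0,0,1],[0,0,0,0,0,0,1],[0,0,0,0,0,0,1],[0,0,0,0,0,0,1],[0,0,0,0,0,0,1]]}}

```text
time: 25.08
position: [0.448, -0.1852, 0.1906]
tool_rot: [0.091, 0.996, -0.0, 0.0]
ft_force: [0.7, 0.2, 0.8]
grip_width: 0.0871
```

Run:
```python
from h import *
np.set_printoptions(precision=4,suppress=True)
for i in range(6): im=robot.camera("wrist");o,r=tool()
p=robot.camera_params("wrist"); np.save("w8.npy",im)
h=cv2.cvtColor(im,cv2.COLOR_RGB2HSV).astype(int)
s=proj("wrist",[.4475-.013,-.1863,.014],p); print(o["time"],o["position"],s,h[int(s[1]),int(s[0])])
m=((h[...,0]<25)|(h[...,0]>172))&(h[...,1]>70)&(h[...,2]>110)
c=sideways("wrist",im,p,.014,m,s,238); print(c,rel([c[0],c[1],.0255]))
```

```text
25.3833 [ 0.4477 -0.186   0.1902] [250.9241 157.9046] [ 17 106 254]
[ 0.4457 -0.1885  0.0198] [ 0.1584 -0.2802 16.475 ]
```

{"op": "apply_moves", "data": {"series": [[0.14,-0.28,3,0,0,0,1],[0.14,-0.28,6,0,0,0,1],[0.14,-0.28,9,0,0,0,1],[0.14,-0.28,11,0,0,0,1],[0.14,-0.28,12,0,0,0,1]]}}

```text
time: 25.8
position: [0.4446, -0.188, 0.0678]
tool_rot: [0.092, 0.996, 0.001, -0.002]
ft_force: [0.5, -0.5, -0.3]
grip_width: 0.0872
```

{"op": "apply_moves", "data": {"series": [[0,0,1,0,0,0,1],[0,0,2,0,0,0,1],[0,0,3,0,0,0,1],[0,0,3.7,0,0,0,1],[0,0,4,0,0,0,1]]}}

```text
time: 26.22
position: [0.4457, -0.1887, 0.0295]
tool_rot: [0.092, 0.996, 0.0, -0.0]
ft_force: [-0.5, 0.6, 0.6]
grip_width: 0.0869
```

{"op": "apply_moves", "data": {"series": [[0,0,0.1,0,0,0,1],[0,0,0.2,0,0,0,1],[0,0,0.3,0,0,0,1],[0,0,0.4,0,0,0,1],[0,0,0.4,0,0,0,1]]}}

```text
time: 26.63
position: [0.4458, -0.1888, 0.0262]
tool_rot: [0.092, 0.996, -0.0, 0.0]
ft_force: [-0.3, 0.9, -0.5]
grip_width: 0.087
```

{"op": "apply_moves", "data": {"series": [[0,0,0,0,0,0,0.8],[0,0,0,0,0,0,0.6],[0,0,0,0,0,0,0.45],[0,0,0,0,0,0,0.35],[0,0,0,0,0,0,0.3]], "newtons": 20}}

```text
time: 27.05
position: [0.4457, -0.1888, 0.0261]
tool_rot: [0.092, 0.996, -0.0, 0.0]
ft_force: [-0.4, 0.4, 0.2]
grip_width: 0.0614
```

{"op": "apply_moves", "data": {"series": [[0,0,0,0,0,0,0.3],[0,0,0,0,0,0,0.3],[0,0,0,0,0,0,0.3],[0,0,0,0,0,0,0.3],[0,0,0,0,0,0,0.3]]}}

```text
time: 27.47
position: [0.4456, -0.1887, 0.026]
tool_rot: [0.092, 0.996, 0.0, -0.0]
ft_force: [-0.3, 0.8, 0.2]
grip_width: 0.0368
```

{"op": "apply_moves", "data": {"series": [[0,0,-1,0,0,0,0.3],[0,0,-3,0,0,0,0.3],[0,0,-6,0,0,0,0.3],[0,0,-9,0,0,0,0.3],[0,0,-12,0,0,0,0.3]]}}

```text
time: 27.88
position: [0.4451, -0.1883, 0.1477]
tool_rot: [0.092, 0.996, 0.0, -0.0]
ft_force: [-0.3, 0.4, -0.1]
grip_width: 0.0366
```

{"op": "apply_moves", "data": {"series": [[-0.1,1,-2,0,0,0,0.3],[-0.2,3.5,-4,0,0,0,0.3],[-0.4,6.5,-4.4,0,0,0,0.3],[-0.6,9.5,-4.4,0,0,0,0.3],[-0.7,12.5,-4.4,0,0,0,0.3]]}}

```text
time: 28.3
position: [0.4757, -0.0661, 0.1916]
tool_rot: [0.092, 0.996, -0.0, 0.001]
ft_force: [-0.9, -0.2, -0.2]
grip_width: 0.0366
```

{"op": "apply_moves", "data": {"series": [[-0.2,3.5,0,0,0,0,0.3],[-0.4,7,0,0,0,0,0.3],[-0.6,10.5,0,0,0,0,0.3],[-0.8,13.5,0,0,0,0,0.3],[-0.9,14.8,0,0,0,0,0.3]]}}

```text
time: 28.72
position: [0.5113, 0.0802, 0.1908]
tool_rot: [0.09, 0.996, 0.001, 0.0]
ft_force: [-0.5, 0.4, -0.8]
grip_width: 0.0369
```

{"op": "apply_moves", "data": {"series": [[0,0,0,0,0,0,0.3],[0,0,0,0,0,0,0.3],[0,0,0,0,0,0,0.3],[0,0,0,0,0,0,0.3],[0,0,0,0,0,0,0.3]]}}

```text
time: 29.13
position: [0.5111, 0.0757, 0.1901]
tool_rot: [0.093, 0.996, -0.0, -0.0]
ft_force: [-0.6, -0.2, -0.1]
grip_width: 0.0367
```

Run:
```python
from h import *
np.set_printoptions(precision=4,suppress=True)
for i in range(5): im=robot.camera("wrist");o,r=tool()
p=robot.camera_params("wrist"); np.save("w9.npy",im)
print(o["time"],o["position"],o["ft_force"],o["grip_width"],rel([.5113,.0766,.112]))
# predicted outline, washer centred on the TCP
im=im.copy(); big=cv2.resize(im[130:330,150:360,::-1],None,fx=3,fy=3,interpolation=cv2.INTER_CUBIC)
for rad in(.019,.008):
  for t in np.arange(0,6.28,.26):
    q=(proj("wrist",o["position"]+[rad*np.cos(t),rad*np.sin(t),-.012],p)-[150,130])*3+1
    cv2.circle(big,tuple(int(round(x)) for x in q),2,(0,255,0),-1)
cv2.imwrite("pics/w9.png",big)
```

```text
29.3833 [0.5112 0.0763 0.19  ] [-0.3865  0.681  -0.8864] 0.03677230658895272 [0.     0.0348 7.8046]
```

View pics/w9.png

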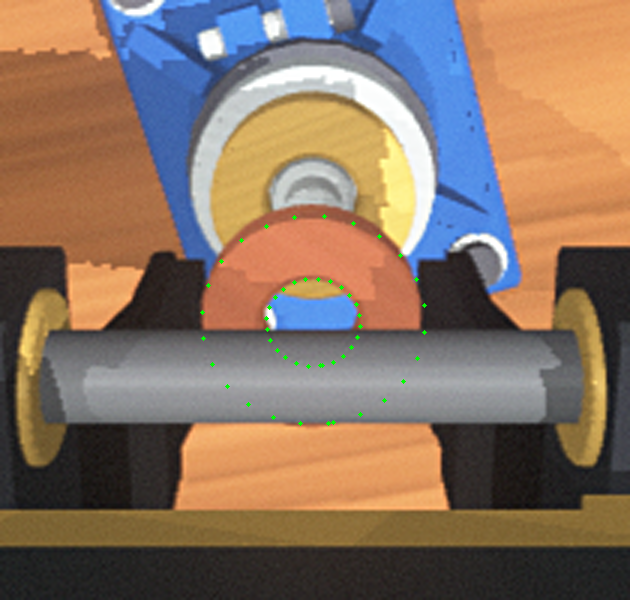

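The held washer fits the predicted outline to within about 1 pixel, and the spacer below is flat. Next I'll lower it.

{"op": "apply_moves", "data": {"series": [[0,0.02,1,0,0,0,0.3],[0,0.02,2,0,0,0,0.3],[0,0.02,3,0,0,0,0.3],[0,0.02,3.4,0,0,0,0.3],[0,0.02,3.5,0,0,0,0.3]], "newtons": 15}}

```text
time: 29.8
position: [0.5102, 0.077, 0.1533]
tool_rot: [0.092, 0.996, -0.0, -0.002]
ft_force: [0.0, 0.6, -0.4]
grip_width: 0.0363
```

{"op": "apply_moves", "data": {"series": [[0,0,0,0,0,0,0.3],[0,0,0,0,0,0,0.3],[0,0,0,0,0,0,0.3],[0,0,0,0,0,0,0.3],[0,0,0,0,0,0,0.3]]}}

```text
time: 30.22
position: [0.5116, 0.0769, 0.1554]
tool_rot: [0.092, 0.996, 0.0, 0.0]
ft_force: [-0.1, -0.6, -0.5]
grip_width: 0.037
```

{"op": "apply_moves", "data": {"series": [[0,0,0.1,0,0,0,0.3],[0,0,0.2,0,0,0,0.3],[0,0,0.3,0,0,0,0.3],[0,0,0.4,0,0,0,0.3],[0,0,0.5,0,0,0,0.3]]}}

```text
time: 30.63
position: [0.5113, 0.0769, 0.1499]
tool_rot: [0.092, 0.996, 0.0, -0.0]
ft_force: [-0.6, -0.5, -1.8]
grip_width: 0.0371
```

{"op": "apply_moves", "data": {"series": [[0,0,0.1,0,0,0,0.3],[0,0,0.15,0,0,0,0.3],[0,0,0.2,0,0,0,0.3],[0,0,0.25,0,0,0,0.3],[0,0,0.25,0,0,0,0.3]]}}

```text
time: 31.05
position: [0.5113, 0.077, 0.1475]
tool_rot: [0.092, 0.996, 0.0, -0.0]
ft_force: [0.4, 0.7, -0.8]
grip_width: 0.0371
```

{"op": "apply_moves", "data": {"series": [[0,-0.03,0.15,0,0,0,0.3],[0,-0.03,0.3,0,0,0,0.3],[0,-0.03,0.45,0,0,0,0.3],[0,-0.03,0.6,0,0,0,0.3],[0,-0.03,0.6,0,0,0,0.3]], "newtons": 10}}

```text
time: 31.47
position: [0.5111, 0.0767, 0.1412]
tool_rot: [0.092, 0.996, -0.0, -0.0]
ft_force: [-0.7, -0.4, -0.3]
grip_width: 0.0371
```

{"op": "apply_moves", "data": {"series": [[0,0,0.15,0,0,0,0.3],[0,0,0.3,0,0,0,0.3],[0,0,0.45,0,0,0,0.3],[0,0,0.6,0,0,0,0.3],[0,0,0.6,0,0,0,0.3]]}}

```text
time: 31.88
position: [0.5111, 0.0766, 0.1352]
tool_rot: [0.092, 0.996, -0.0, -0.0]
ft_force: [-0.4, 0.2, -0.7]
grip_width: 0.0376
```

{"op": "apply_moves", "data": {"series": [[0,0,0.15,0,0,0,0.3],[0,0,0.3,0,0,0,0.3],[0,0,0.45,0,0,0,0.3],[0,0,0.55,0,0,0,0.3],[0,0,0.6,0,0,0,0.3]]}}

```text
time: 32.3
position: [0.5112, 0.0767, 0.1293]
tool_rot: [0.092, 0.996, 0.0, -0.0]
ft_force: [-0.5, -0.1, -1.1]
grip_width: 0.0373
```

{"op": "apply_moves", "data": {"series": [[0,0,0.1,0,0,0,0.3],[0,0,0.15,0,0,0,0.3],[0,0,0.2,0,0,0,0.3],[0,0,0.25,0,0,0,0.3],[0,0,0.3,0,0,0,0.3]]}}

```text
time: 32.72
position: [0.5113, 0.0766, 0.1265]
tool_rot: [0.092, 0.996, -0.0, 0.0]
ft_force: [0.5, -0.2, -0.2]
grip_width: 0.0373
```

{"op": "apply_moves", "data": {"series": [[0,0,0.02,0,0,0,0.5],[0,0,0,0,0,0,0.7],[0,0,0,0,0,0,1],[0,0,0,0,0,0,1],[0,0,0,0,0,0,1]]}}

```text
time: 33.13
position: [0.5114, 0.0767, 0.1267]
tool_rot: [0.092, 0.996, 0.0, 0.0]
ft_force: [-0.8, -0.2, 0.6]
grip_width: 0.0625
```

{"op": "apply_moves", "data": {"series": [[0,0,0,0,0,0,1],[0,0,-2,0,0,0,1],[0,0,-6,0,0,0,1],[0,0,-9,0,0,0,1],[0,0,-11.4,0,0,0,1]]}}

```text
time: 33.55
position: [0.5119, 0.0766, 0.2429]
tool_rot: [0.092, 0.996, 0.0, 0.001]
ft_force: [0.8, -0.1, 0.9]
grip_width: 0.0859
```

{"op": "apply_moves", "data": {"series": [[0,0,0,0,0,0,1],[0,0,0,0,0,0,1],[0,0,0,0,0,0,1],[0,0,0,0,0,0,1],[0,0,0,0,0,0,1]]}}

```text
time: 33.97
position: [0.5103, 0.0767, 0.2391]
tool_rot: [0.092, 0.996, -0.0, -0.002]
ft_force: [-0.1, 0.5, 1.0]
grip_width: 0.087
```

Run:
```python
from h import *
np.set_printoptions(precision=4,suppress=True)
for i in range(4): im=robot.camera("wrist");o,r=tool()
p=robot.camera_params("wrist"); print(o["time"],o["position"],o["ft_force"])
a,b=proj("wrist",[.5113,.0766,.1],p).astype(int)-[70,75]
big=cv2.resize(im[b:b+140,a:a+140,::-1],None,fx=4,fy=4,interpolation=cv2.INTER_CUBIC)
for rad,z in((.019,.114),(.025,.104),(.031,.09)):
  for t in np.arange(0,6.28,.3):
    q=(proj("wrist",[.5113+rad*np.cos(t),.0766+rad*np.sin(t),z],p)-[a,b])*4+1.5
    cv2.circle(big,tuple(int(round(x)) for x in q),2,(0,255,0),-1)
cv2.imwrite("pics/w10.png",big)
```

```text
34.1667 [0.511  0.0766 0.2398] [-0.2705  0.492  -0.371 ]
```

View pics/w10.png

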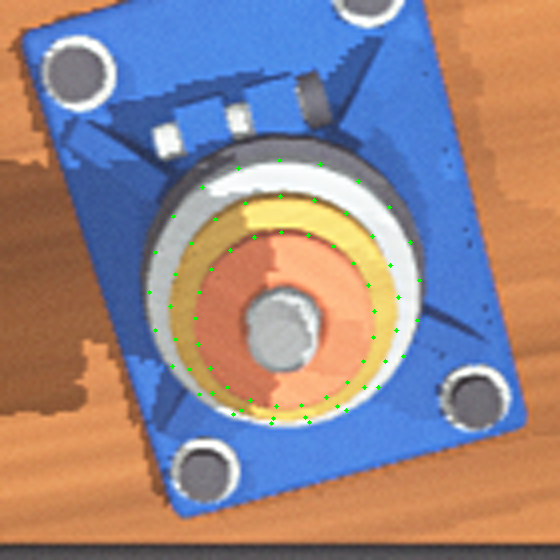

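All three rings match the outlines predicted for their home positions, stacked flat, and the gripper is clear. Handing in.

```bash
python3 -c "
from rig import robot
print(robot.get_obs()['joint_velocities'].round(3)); print(robot.hand_in())"
```

```text
[ 0.    -0.006 -0.005 -0.     0.001 -0.   ]
the job is handed in; nothing more can be done
None
```

I threaded the collar, then the spacer, then the washer onto the arbor, released all three, and handed the job in at about 34 s. The hand-in gives no verdict, so success rests on my own checks.

- **Collar:** I turned it about 10.5° beforehand to match the key angle seen in the wrist camera. It dropped over the key without any searching. The picture afterwards showed the key inside the keyway and the seat flush in the bore.
- **Forces:** In the readings at the end of each move, the wrist force while lowering never rose above about the ring's own weight (3 N or less), so no ring was forced on.
- **Last picture:** All three rims lie on the outlines predicted for fully home, to within about a millimetre. The rings look flat and the gripper is clear, about 11 cm above.
- **Bystanders:** The arm's path stayed clear of them, but I did not take a final picture of the bench to confirm none had moved.
- **Disagreement:** The overhead camera put the arbor about 3 mm farther out than the wrist camera. I used the wrist camera's position, and the fit confirmed it.

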